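# Refill the layering rack in reverse order

## Task

Move the three jars and the bottle from the white stock rack to the empty beech rack so that they stand there in the reverse order: the one nearest the green end of the white rack goes into the place farthest from the green end of the beech rack, the next one into the place beside it, and so on. Put one in each place, standing upright and flat on the floor of its place, and never tip one over on the way.

Things in the scene. Friction and masses are not known exactly. Their poses are not given: they have to be found in the camera images.
- stock_rack: The white stock rack, full at the start (white plastic), 64 mm wide (x), 266 mm long, fixed. Four places in a row: centres at x 0, y -90, -30, +30, +90 mm. Each is a 56 x 56 mm floor 8 mm above the worktop, between 4 mm ribs with tops at 13 mm. A green end block (16 mm high) caps its +y end, beside the place at y +90. Origin: on the worktop under the middle of the four places.
- beech_rack: The beech rack, empty at the start (light wood), 64 mm wide (x), 266 mm long, fixed. Four places in a row: centres at x 0, y -90, -30, +30, +90 mm. Each is a 56 x 56 mm floor 8 mm above the worktop, between 4 mm ribs with tops at 13 mm. A green end block (16 mm high) caps its +y end, beside the place at y +90. Origin: on the worktop under the middle of the four places.
- pink_jar: White round jar with a pink lid, 39 mm across, 44 mm high, about 70 g; the lid is fixed. It starts upright in one of the four places of the white stock rack, axes parallel to the rack's. Origin: centre of its underside; z up along its axis. Sides are straight up to 40 mm. Grip it from above across its sides.
- ochre_jar: White round jar with an ochre (orange-brown) lid, 39 mm across, 38 mm high, about 70 g; the lid is fixed. It starts upright in one of the four places of the white stock rack, axes parallel to the rack's. Origin: centre of its underside; z up along its axis. Sides are straight up to 34 mm. Grip it from above across its sides.
- square_jar: White square jar with a red dot on its lid, 36 x 36 mm, 40 mm high, about 70 g; the lid is fixed. It starts upright in one of the four places of the white stock rack, axes parallel to the rack's. Origin: centre of its underside; z up along its axis. Solid to grip up to 30 mm above its underside; flats face along the rack's x and y. Grip it from above across its sides.
- bottle: Small cream-coloured bottle with a white cap and a blue band, 39 mm across, 86 mm high, about 110 g. It starts upright in one of the four places of the white stock rack, axes parallel to the rack's. Origin: centre of its underside; z up along its axis. Its body is straight from the foot to about 50 mm. Grip it from above across its sides.
- tag_pink: Pink label block, 9 x 30 mm, 14 mm high, fixed on the -x long side of the white rack at the place where the pink-lidded jar starts; it stays there as the record of where the pink-lidded jar stood. Origin: under its centre, 37 mm from the place's centre along the rack's -x.
- tag_ochre: Ochre label block, 9 x 30 mm, 14 mm high, fixed on the -x long side of the white rack at the place where the ochre-lidded jar starts; it stays there as the record of where the ochre-lidded jar stood. Origin: under its centre, 37 mm from the place's centre along the rack's -x.
- tag_square: Red label block, 9 x 30 mm, 14 mm high, fixed on the -x long side of the white rack at the place where the square jar with the red dot starts; it stays there as the record of where the square jar with the red dot stood. Origin: under its centre, 37 mm from the place's centre along the rack's -x.
- tag_bottle: Blue label block, 9 x 30 mm, 14 mm high, fixed on the -x long side of the white rack at the place where the bottle starts; it stays there as the record of where the bottle stood. Origin: under its centre, 37 mm from the place's centre along the rack's -x.

How it is judged:
At the end, for the whole second after the job is handed in: The four containers stand at rest on the floors of the beech rack (tilt under 0.1 rad, underside within 2.5 mm, centres within 12 mm of the place along x and y), in the reverse of the order, counted from the green ends, in which their label blocks stand along the white rack (((y of tag_pink in the frame of stock_rack between -0.102 and -0.078 m and y of pink_jar in the frame of beech_rack between 0.078 and 0.102 m) or (y of tag_pink in the frame of stock_rack between -0.042 and -0.018 m and y of pink_jar in the frame of beech_rack between 0.018 and 0.042 m) or (y of tag_pink in the frame of stock_rack between 0.018 and 0.042 m and y of pink_jar in the frame of beech_rack between -0.042 and -0.018 m) or (y of tag_pink in the frame of stock_rack between 0.078 and 0.102 m and y of pink_jar in the frame of beech_rack between -0.102 and -0.078 m)) and x of pink_jar in the frame of beech_rack between -0.012 and 0.012 m and z of pink_jar in the frame of beech_rack between 0.0055 and 0.0105 m and angle between each of pink_jar, ochre_jar, square_jar, bottle's own z axis and vertical below 0.1 rad and linear speed of each of pink_jar, ochre_jar, square_jar, bottle below 0.02 m/s and angular speed of each of pink_jar, ochre_jar, square_jar, bottle below 0.2 rad/s and ((y of tag_ochre in the frame of stock_rack between -0.102 and -0.078 m and y of ochre_jar in the frame of beech_rack between 0.078 and 0.102 m) or (y of tag_ochre in the frame of stock_rack between -0.042 and -0.018 m and y of ochre_jar in the frame of beech_rack between 0.018 and 0.042 m) or (y of tag_ochre in the frame of stock_rack between 0.018 and 0.042 m and y of ochre_jar in the frame of beech_rack between -0.042 and -0.018 m) or (y of tag_ochre in the frame of stock_rack between 0.078 and 0.102 m and y of ochre_jar in the frame of beech_rack between -0.102 and -0.078 m)) and x of ochre_jar in the frame of beech_rack between -0.012 and 0.012 m and z of ochre_jar in the frame of beech_rack between 0.0055 and 0.0105 m and ((y of tag_square in the frame of stock_rack between -0.102 and -0.078 m and y of square_jar in the frame of beech_rack between 0.078 and 0.102 m) or (y of tag_square in the frame of stock_rack between -0.042 and -0.018 m and y of square_jar in the frame of beech_rack between 0.018 and 0.042 m) or (y of tag_square in the frame of stock_rack between 0.018 and 0.042 m and y of square_jar in the frame of beech_rack between -0.042 and -0.018 m) or (y of tag_square in the frame of stock_rack between 0.078 and 0.102 m and y of square_jar in the frame of beech_rack between -0.102 and -0.078 m)) and x of square_jar in the frame of beech_rack between -0.012 and 0.012 m and z of square_jar in the frame of beech_rack between 0.0055 and 0.0105 m and ((y of tag_bottle in the frame of stock_rack between -0.102 and -0.078 m and y of bottle in the frame of beech_rack between 0.078 and 0.102 m) or (y of tag_bottle in the frame of stock_rack between -0.042 and -0.018 m and y of bottle in the frame of beech_rack between 0.018 and 0.042 m) or (y of tag_bottle in the frame of stock_rack between 0.018 and 0.042 m and y of bottle in the frame of beech_rack between -0.042 and -0.018 m) or (y of tag_bottle in the frame of stock_rack between 0.078 and 0.102 m and y of bottle in the frame of beech_rack between -0.102 and -0.078 m)) and x of bottle in the frame of beech_rack between -0.012 and 0.012 m and z of bottle in the frame of beech_rack between 0.0055 and 0.0105 m); the robot touches nothing.
It fails at once if a container is tipped over (angle between any of pink_jar, ochre_jar, square_jar, bottle's own z axis and vertical above 0.8 rad).
It also fails if it takes over 93 s, if anything falls off the work surface, if the arm or the gripper's body presses on something with over 40 N, if the wrist force passes 120 N, or if a joint passes its speed limit or range.

## Robot

A 6-joint arm with a two-finger parallel gripper is mounted at the origin on a cart in front of the work surface, level with it; the furniture and walls round the work are solid. World frame = base frame: x ahead of the robot, y to its left, z up, the work surface at z = 0. Lengths are in m, angles in rad, forces in N, time in s.
With the tool pointing down it reaches from about 0.375 to 0.9 m from the base axis. Payload 3.1 kg.
Tool frame: the origin (TCP) lies between the finger pads; the fingertips stand 22 mm ahead of it and the grasp point (between the pads) lies 3 mm ahead of it; z points along the fingers, y is the line along which they close (so a half turn about z gives the same grasp; the last joint's range is limited). The gripper opens to 87 mm and grips with 3 to 60 N. Pads are 19 mm wide; open, the fingers measure 117 mm over their backs; the gripper's body (75 mm by 190 mm) begins 51 mm behind the grasp point.
Start: joints at [-1.312, 0.527, 1.433, -0, 1.181, -0.178], TCP at [0.265, -0.566, 0.245] pointing down, gripper open.
Joint ranges: [-3.08, 3.08], [-0.75, 2.2], [0.22, 2.44], [-1.43, 4.57], [0, 2.65], [-2.85, 2.85]. Speed limits (rad/s): [2.79, 2.79, 3.14, 3.14, 3.14, 3.14].

## Interface

Orientations are given as a unit quaternion [x, y, z, w].
In Python, from rig import robot gives the robot as it stands.
- The arm moves only by the tool move_arm, never from a script. Its argument "series" is text: rows parted by semicolons, each of 6 numbers parted by spaces: the shift along the tool's x, y, z in mm, then the turn, a rotation vector about the tool's x, y, z in degrees. In form: dx dy dz ax ay az; .... A call has 1 to 8 rows; each row is the pose to reach, as a shift and turn from the pose commanded when the call began, along the tool's axes at that moment; what a row does not reach only later rows make up. A row lasts 1/12 s, in which the tool goes at most 41.7 mm and 7.16 degrees, less where a joint would pass 70% of its speed; a pose out of reach is approached as far as the arm can. A call with a gripper value outside its range is refused whole. "jaw" is the opening, from 0 (shut) to 1 (fully open), set as the call begins (left out, the last holds). The fingers move at their own pace and stop on an object; "newtons" is the grip in N (left out, the last holds). Time passes only in rows, so rows that repeat a pose let the fingers close. It gives the time, the measured TCP pose, the force, the opening and the grip force at its end, in the units of the state.
- robot.get_obs(): the state, without advancing time (a new reading comes with each control period).
- robot.camera(name): name is "side" or "top"; returns a dict with "img" (480x640x3 uint8, red, green, blue), "mtx" (3x3 intrinsics, pixels), "distortion" ([k1, k2, p1, p2, k3] as OpenCV has them; the pictures are not rectified), "world_to_cam" (4x4, takes a point from world to camera coordinates). Camera axes: x right, y down, z forward; pixel columns grow to the right and rows downward; lengths in m; the calibration is good to about 2 mm. A picture is of the moment at which its call begins. There is no depth.
- robot.hand_in(): hands the job in; it is judged then, once.
Trained networks look in a picture, given as the dict that the camera call returned (one of the last four; its "shot" number tells which), for a name from the list of things; names that differ only in an ending like _2 or _b are one class to them, and where a whole thing is asked for, a point or a joint stands for the part that bears it (a point fixed in the world has none). Each returns a list of dicts, best first, with "p" (0 to 1); they miss things now and then, are a little off and sometimes report something else, mostly with a low value. They report only what shows in the picture. A call takes as long as a camera call.
- robot.search_frame(picture, thing): "xyz" ([x, y, z] in m, in world coordinates, good to about 4 mm: the middle of the surface that is visible of it).
- robot.tip_of(picture, thing): "xyz" ([x, y, z] in m, in world coordinates, good to about 4 mm: a listed point, or the origin of a listed thing).
The state is a dict: "time": time; "q": joint angles; "joint_velocities": joint speeds; "joint_torque": joint torques, N m; "position": TCP position; "tool_rot": TCP orientation; "ft_force": force on the tool from outside, world axes, zero at the start; "moment": the same for the moment, N m; "grip_width": finger opening in m; "grip_force": force on a finger pad.
Only numpy, scipy, OpenCV 4.12 (cv2) and the standard library are available. Lean on these libraries where they do the work, as an engineer would, in place of code of your own. Each camera call takes 0.05 s, during which the arm holds its last target. There are 200 camera calls.

## Working session

There is one attempt and no reset: what is moved stays moved. The work goes in short steps, Python scripts to look and compute and a tool call to move; the robot and the scene stay as the last step left them, time stands still between calls to the robot, and variables do not carry over. Pictures are saved under pics/ and viewed, at most 14 in all, crops included, and the job is handed in when it is done.

Besides the shell and the picture viewer there is one more tool, called after "Emit:" as a command line: name --argument value ..., lists and objects as JSON in quotes. move_arm: Moves the arm, as the interface text tells. Its arguments: {"type":"object","properties":{"series":{"type":"string"},"jaw":{"type":"number"},"newtons":{"type":"number"}},"required":["series"]}

```bash
mkdir -p pics
cat > h.py <<'E'
from rig import robot
import numpy as np, cv2
from scipy.spatial.transform import Rotation as R
def pix(c,p):
    M=np.array(c["world_to_cam"]); r,_=cv2.Rodrigues(M[:3,:3])
    return cv2.projectPoints(np.array(p,float).reshape(-1,1,3),r,M[:3,3],np.array(c["mtx"]),np.array(c["distortion"],float))[0].reshape(-1,2)
def ray(c,uv,z):
    M=np.array(c["world_to_cam"]); n=cv2.undistortPoints(np.array(uv,float).reshape(-1,1,2),np.array(c["mtx"]),np.array(c["distortion"],float)).reshape(-1,2)
    d=np.c_[n,np.ones(len(n))]@M[:3,:3]; o=-M[:3,:3].T@M[:3,3]
    return o+d*((z-o[2])/d[:,2])[:,None]
def save(c,n): cv2.imwrite("pics/"+n,np.array(c["img"])[:,:,::-1])
E
python3 - <<'E'
from h import *
np.set_printoptions(precision=4,suppress=True)
for n in("top","side"):
    c=robot.camera(n); save(c,n+"0.png")
    for t in"stock_rack beech_rack pink_jar ochre_jar square_jar bottle tag_pink tag_ochre tag_square tag_bottle".split():
        for r in robot.tip_of(c,t)[:2]: 
            if r["p"]>.2: print(n,t,round(r["p"],2),np.array(r["xyz"]),pix(c,r["xyz"])[0].round())
o=robot.get_obs(); print(o["time"],o["position"],o["tool_rot"],R.from_quat(o["tool_rot"]).as_matrix())
E
```

```text
top stock_rack 0.92 [0.4841 0.2052 0.0039] [303. 266.]
top beech_rack 0.59 [0.6445 0.2291 0.0006] [278. 171.]
top pink_jar 0.82 [0.4745 0.291  0.011 ] [249. 278.]
top ochre_jar 0.68 [0.4952 0.1163 0.0043] [358. 252.]
top bottle 0.79 [0.4867 0.1753 0.0074] [322. 262.]
top tag_pink 0.42 [0.4375 0.2862 0.0043] [254. 302.]
top tag_ochre 0.56 [0.4555 0.107  0.0014] [367. 277.]
top tag_square 0.62 [0.44   0.2262 0.005 ] [293. 295.]
top tag_bottle 0.57 [0.4521 0.1714 0.0004] [327. 284.]
side stock_rack 0.6 [ 0.4863  0.2054 -0.0028] [347. 280.]
side beech_rack 0.62 [ 0.6401  0.2346 -0.0001] [242. 252.]
side beech_rack 0.52 [ 0.4354  0.2853 -0.0005] [352. 334.]
side pink_jar 0.86 [0.4712 0.292  0.0069] [325. 322.]
side ochre_jar 0.68 [0.49   0.1118 0.0138] [376. 231.]
side square_jar 0.6 [0.4808 0.234  0.007 ] [340. 290.]
side bottle 0.84 [0.4885 0.1743 0.0047] [356. 262.]
side tag_pink 0.7 [0.434  0.288  0.0001] [352. 335.]
side tag_ochre 0.53 [0.4554 0.1144 0.0008] [396. 247.]
side tag_ochre 0.53 [ 0.4362  0.2854 -0.0027] [351. 335.]
side tag_square 0.66 [0.4435 0.2263 0.0016] [368. 300.]
side tag_bottle 0.51 [0.4527 0.1728 0.0026] [380. 272.]
1.1 [ 0.265  -0.566   0.2446] [0.9761 0.2172 0.     0.    ] [[ 0.9057  0.424   0.    ]
 [ 0.424  -0.9057 -0.0001]
 [-0.      0.0001 -1.    ]]
```

View pics/top0.png

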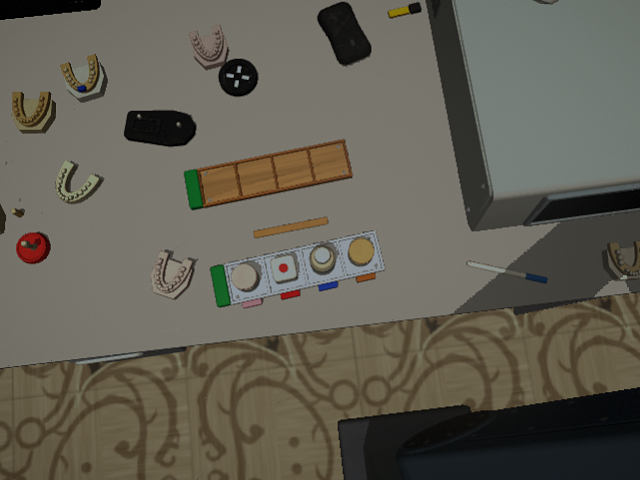

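View pics/side0.png

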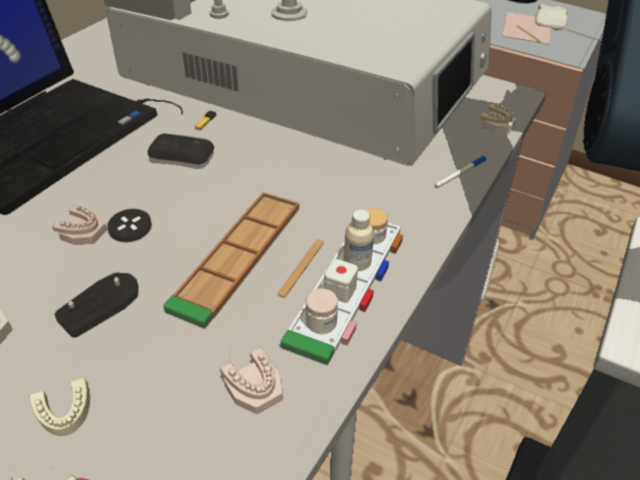

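The racks lie side by side with both green ends to the left: the top view has green at (220,285) for the stock rack and (193,188) for the beech. From the green end the stock order is pink, square, bottle, ochre. The instrument at upper right has its front corner near (480,230), so the arm has to keep clear of it. Next I'll take a zoomed crop for an exact rack fit.

Run:
```python
import cv2
a=cv2.imread("pics/top0.png")[130:314,180:392]; cv2.imwrite("pics/t1.png",cv2.resize(a,None,fx=3,fy=3,interpolation=cv2.INTER_CUBIC))
```

```text
(no output)
```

View pics/t1.png

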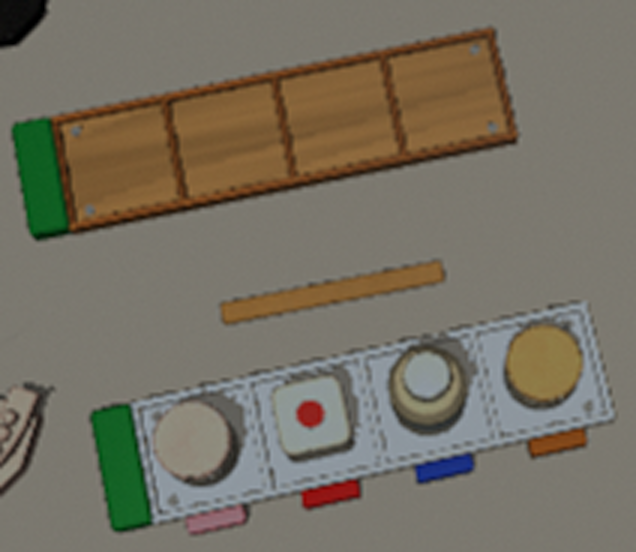

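The crop shows all eight rack corners clearly: the beech wood at (52,118), (493,30), (515,138), (72,231), and the stock at (131,403), (583,303), (612,415), (151,522).

Run:
```python
from h import *
from scipy.optimize import least_squares
np.set_printoptions(precision=4,suppress=True)
c=robot.camera("top"); s=robot.camera("side")
P={}
for n,q in dict(beech=[(52,118),(493,30),(515,138),(72,231)],stock=[(131,403),(583,303),(612,415),(151,522)]).items():
    uv=np.array([180,130])+(np.array(q)+.5)/3-.5
    L=np.array([[32,122],[32,-122],[-32,-122],[-32,122]])/1e3
    W=ray(c,uv,.013); print(n,W[:,:2].round(4).tolist(),"len",np.linalg.norm(W[0]-W[1]),np.linalg.norm(W[1]-W[2]))
    T=lambda p,L:L@np.array([[np.cos(p[2]),np.sin(p[2])],[-np.sin(p[2]),np.cos(p[2])]])+p[:2]
    r=least_squares(lambda p:(T(p,L)-W[:,:2]).ravel(),[.5,.2,0]); p=r.x
    print(n,p[:2],np.degrees(p[2]),"res mm",(r.fun*1e3).round(1))
    P[n]=p.tolist()
    pl=T(p,np.array([[0,y] for y in(.09,.03,-.03,-.09)])); print(pl)
    print("side corners",pix(s,np.c_[T(p,L),[.013]*4]).round(0).tolist())
# instrument: front base corner in side img
print("box base", ray(s,[(413,160),(118,72)],0), "top view", ray(c,[(470,228),(470,228)],0.0)[0])
print("base-top corner",pix(s,[[*ray(c,[(470,228)],z)[0]] for z in(0,.05,.1,.15)]))
import json; json.dump(P,open("p.json","w"))
```

```text
beech [[0.6594, 0.3575], [0.6809, 0.1161], [0.6189, 0.112], [0.5957, 0.3515]] len 0.24229173392486994 0.062128461508710583
beech [0.6387 0.2343] 5.26429294479155 res mm [ 0.   1.2  0.9 -0.4 -0.8 -2.2 -0.1  1.4]
[[0.6305 0.3239]
 [0.636  0.2641]
 [0.6415 0.2044]
 [0.647  0.1446]]
side corners [[174.0, 295.0], [265.0, 191.0], [301.0, 202.0], [215.0, 312.0]]
stock [[0.5004, 0.3279], [0.5252, 0.088], [0.4647, 0.081], [0.4379, 0.3227]] len 0.2411978699727284 0.06086444337307347
stock [0.482  0.2049] 6.088505727681999 res mm [ 0.6  1.7  1.6 -1.  -1.6 -0.8 -0.6  0.1]
[[0.4725 0.2944]
 [0.4789 0.2347]
 [0.4852 0.1751]
 [0.4916 0.1154]]
side corners [[288.0, 330.0], [361.0, 214.0], [402.0, 226.0], [336.0, 347.0]]
box base [[ 0.5241 -0.1009  0.    ]
 [ 1.2061 -0.0829  0.    ]] top view [ 0.5139 -0.0664  0.    ]
base-top corner [[410.2103 171.9295]
 [415.0834 152.574 ]
 [420.3798 131.4323]
 [426.1484 108.2754]]
```

Emit:
move_arm --series "25 -31 0 0 0 -7; 50 -62 0 0 0 -14; 75 -94 0 0 0 -21; 100 -125 0 0 0 -28; 124 -156 0 0 0 -35; 149 -188 0 0 0 -42; 174 -219 0 0 0 -49; 199 -250 0 0 0 -56" --jaw 1 --newtons 20

```text
time: 1.87
position: [0.3393, -0.2535, 0.2448]
tool_rot: [0.758, 0.652, 0.0, 0.0]
ft_force: [1.3, 0.4, 0.3]
grip_width: 0.0872
grip_force: 0.0
```

```bash
cat > d.py <<'E'
import sys,json
from h import *
# d.py rack y_mm : shift (tool axes, mm) and turn (deg about tool z) from pose now to over place (rack aligned), z drop to worktop for TCP
n,y=sys.argv[1],float(sys.argv[2])/1e3
p=json.load(open("p.json"))[n]; o=robot.get_obs(); M=R.from_quat(o["tool_rot"]).as_matrix()
g=np.array([p[0]-y*np.sin(p[2]),p[1]+y*np.cos(p[2]),0])
h=np.arctan2(M[1,1],M[0,1])
print("t",round(o["time"],2),"pos",np.round(o["position"],4),"shift",(M.T@(g-o["position"])*1e3).round(1),"turn",np.degrees(h-p[2]).round(2),"grip",o["grip_width"],o["grip_force"],"q",np.round(o["q"],2))
E
python3 d.py stock 90
```

```text
t 1.87 pos [ 0.3393 -0.2535  0.2448] shift [561.8  49.4 244.6] turn -14.7 grip 0.08721770542837236 0.0 q [-0.91  0.26  1.91  0.    0.97 -0.76]
```

Emit:
move_arm --series "40 3 0 0 0 -5; 80 6 0 0 0 -10; 120 10 0 0 0 -14.7; 160 13 0 0 0 -14.7; 200 17 0 0 0 -14.7; 240 20 0 0 0 -14.7; 280 24 0 0 0 -14.7; 320 28 0 0 0 -14.7"

```text
time: 2.53
position: [0.4167, 0.0586, 0.245]
tool_rot: [0.671, 0.742, 0.0, 0.0]
ft_force: [0.6, -0.3, -0.2]
grip_width: 0.0872
grip_force: 0.0
```

```bash
python3 d.py stock 90
```

```text
t 2.53 pos [0.4167 0.0586 0.245 ] shift [229.1  79.  245. ] turn -0.3 grip 0.08723441207600072 0.0 q [-0.13  0.25  1.92 -0.    0.97 -0.23]
```

Emit:
move_arm --series "38 13 0 0 0 0; 76 26 0 0 0 0; 115 39 0 0 0 0; 153 53 0 0 0 0; 191 66 0 0 0 0; 229 79 0 0 0 0; 229 79 40 0 0 0; 229 79 80 0 0 0"

```text
time: 3.2
position: [0.4751, 0.2961, 0.1661]
tool_rot: [0.669, 0.743, 0.005, 0.002]
ft_force: [0.1, -0.0, -0.9]
grip_width: 0.0871
grip_force: 0.0
```

```bash
python3 d.py stock 90
python3 - <<'E'
from h import *
c=robot.camera("side"); save(c,"s2.png")
E
```

```text
t 3.2 pos [0.4751 0.2961 0.1661] shift [ -1.9  -4.4 166.1] turn -0.06 grip 0.0870991207121016 0.0 q [0.36 0.54 1.68 0.   0.91 0.25]
```

View pics/s2.png

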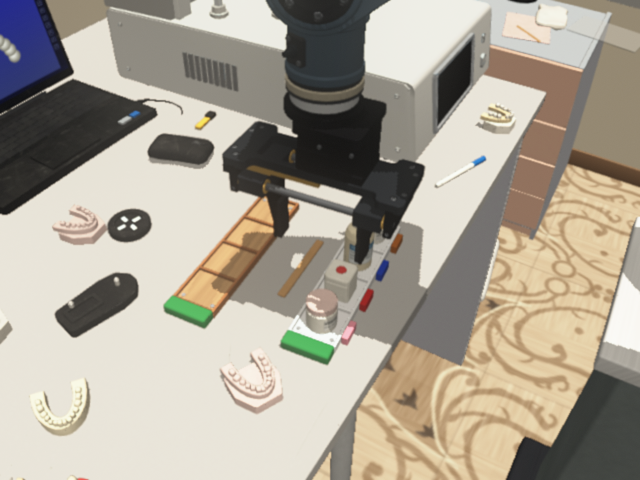

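Emit:
move_arm --series "0 0 25 0 0 0; 0 0 50 0 0 0; 0 0 70 0 0 0; 0 0 70 0 0 0; 0 0 70 0 0 0"

```text
time: 3.67
position: [0.4717, 0.2919, 0.0946]
tool_rot: [0.671, 0.742, -0.001, -0.0]
ft_force: [0.3, 0.6, 0.1]
grip_width: 0.0871
grip_force: 0.0
```

```bash
python3 d.py stock 90
```

```text
t 3.67 pos [0.4717 0.2919 0.0946] shift [ 2.4  1.3 94.6] turn -0.33 grip 0.08706290925139809 0.0 q [0.35 0.65 1.73 0.   0.76 0.25]
```

Emit:
move_arm --series "2 1 25 0 0 0; 2 1 45 0 0 0; 2 1 55 0 0 0; 2 1 55 0 0 0; 2 1 55 0 0 0"

```text
time: 4.08
position: [0.4734, 0.2946, 0.0406]
tool_rot: [0.671, 0.742, 0.001, 0.0]
ft_force: [0.4, 0.0, 0.5]
grip_width: 0.0868
grip_force: 0.0
```

Emit:
move_arm --series "0 0 0 0 0 0; 0 0 0 0 0 0; 0 0 0 0 0 0; 0 0 0 0 0 0; 0 0 0 0 0 0; 0 0 0 0 0 0; 0 0 0 0 0 0; 0 0 0 0 0 0" --jaw 0 --newtons 20

```text
time: 4.75
position: [0.4728, 0.2945, 0.0395]
tool_rot: [0.671, 0.742, -0.0, -0.0]
ft_force: [0.9, 0.4, -0.5]
grip_width: 0.0414
grip_force: 0.4
```

```bash
python3 d.py stock 90
```

```text
t 4.75 pos [0.4728 0.2945 0.0395] shift [-0.  -0.3 39.5] turn -0.3 grip 0.04142282712782344 0.4208345371807809 q [ 0.36  0.75  1.74 -0.    0.65  0.26]
```

Emit:
move_arm --series "0 0 0 0 0 0; 0 0 0 0 0 0; 0 0 0 0 0 0; 0 0 -20 0 0 0; 0 0 -50 0 0 0; 0 0 -80 0 0 0; 0 0 -100 0 0 0; 0 0 -110 0 0 0"

```text
time: 5.42
position: [0.4739, 0.295, 0.1522]
tool_rot: [0.67, 0.742, 0.002, 0.001]
ft_force: [1.0, 0.1, -0.6]
grip_width: 0.038
grip_force: 20.0
```

```bash
python3 d.py beech -90
```

```text
t 5.42 pos [0.4739 0.295  0.1522] shift [-167.2  156.4  152.6] turn 0.52 grip 0.03796966108522143 19.982986586981042 q [0.36 0.56 1.69 0.   0.88 0.26]
```

Emit:
move_arm --series "-20 20 0 0 0 0.3; -47 45 0 0 0 0.6; -75 70 0 0 0 0.8; -103 96 0 0 0 0.8; -130 122 0 0 0 0.8; -153 143 0 0 0 0.8; -167 157 0 0 0 0.8; -167 157 0 0 0 0.8"

```text
time: 6.08
position: [0.6495, 0.1403, 0.1485]
tool_rot: [0.677, 0.736, 0.001, 0.001]
ft_force: [1.1, 1.0, 0.4]
grip_width: 0.0382
grip_force: 20.0
```

Emit:
move_arm --series "0 0 20 0 0 0; 0 0 45 0 0 0; 0 0 70 0 0 0; 0 0 70 0 0 0; 0 0 70 0 0 0; 0 0 70 0 0 0"

```text
time: 6.58
position: [0.6458, 0.1446, 0.08]
tool_rot: [0.676, 0.737, 0.0, 0.0]
ft_force: [-0.3, -0.2, -0.2]
grip_width: 0.038
grip_force: 20.0
```

```bash
python3 d.py beech -90
```

```text
t 6.58 pos [0.6458 0.1446 0.08  ] shift [-0.1  1.1 80. ] turn -0.25 grip 0.03803839208583421 19.9832727890157 q [ 0.05  0.78  1.45  0.    0.91 -0.04]
```

Emit:
move_arm --series "0 1 15 0 0 0; 0 1 28 0 0 0; 0 1 36 0 0 0; 0 1 40 0 0 0; 0 1 40 0 0 0; 0 1 40 0 0 0"

```text
time: 7.08
position: [0.6466, 0.1442, 0.0394]
tool_rot: [0.676, 0.737, -0.0, -0.0]
ft_force: [-0.8, -0.4, -0.5]
grip_width: 0.0382
grip_force: 20.0
```

Emit:
move_arm --series "0 0 0 0 0 0; 0 0 0 0 0 0; 0 0 0 0 0 0; 0 0 0 0 0 0; 0 0 0 0 0 0; 0 0 0 0 0 0; 0 0 0 0 0 0; 0 0 -10 0 0 0" --jaw 1

```text
time: 7.75
position: [0.6453, 0.144, 0.048]
tool_rot: [0.676, 0.737, -0.001, -0.001]
ft_force: [-1.0, 0.1, -0.9]
grip_width: 0.0821
grip_force: 0.0
```

Emit:
move_arm --series "0 0 -25 0 0 0; 0 0 -60 0 0 0; 0 0 -90 0 0 0; 0 0 -110 0 0 0; 0 0 -110 0 0 0"

```text
time: 8.17
position: [0.6504, 0.1446, 0.1662]
tool_rot: [0.676, 0.737, 0.004, 0.004]
ft_force: [1.2, -0.2, 0.1]
grip_width: 0.0871
grip_force: 0.0
```

```bash
python3 d.py stock 30
python3 - <<'E'
from h import *
c=robot.camera("side"); save(c,"s3.png")
E
```

```text
t 8.17 pos [0.6504 0.1446 0.1662] shift [ 104.8 -164.9  164.2] turn -1.1 grip 0.08714353093043443 0.0 q [ 0.05  0.67  1.4   0.    1.06 -0.04]
```

View pics/s3.png

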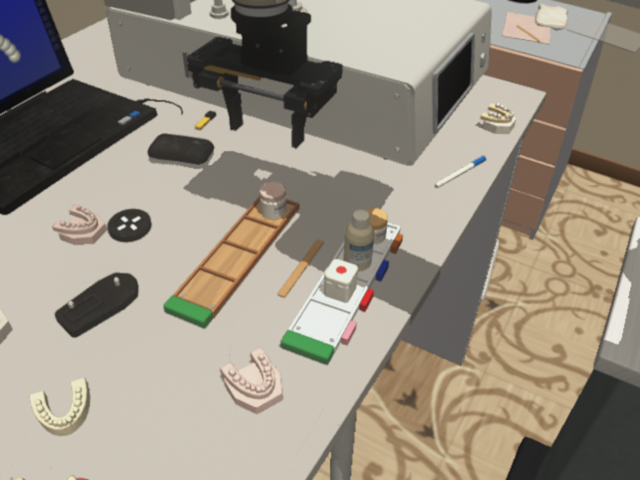

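Pink now stands upright in the last beech place, at about (272,202). Next is the square jar.

Emit:
move_arm --series "15 -23 0 0 0 -0.8; 35 -53 0 0 0 -0.8; 55 -85 0 0 0 -0.8; 76 -117 0 0 0 -0.8; 95 -146 0 0 0 -0.8; 105 -161 0 0 0 -0.8; 105 -161 20 0 0 -0.8; 105 -161 20 0 0 -0.8"

```text
time: 8.88
position: [0.4734, 0.2348, 0.1369]
tool_rot: [0.67, 0.743, -0.003, -0.002]
ft_force: [-0.6, 0.1, 0.4]
grip_width: 0.087
grip_force: 0.0
```

Emit:
move_arm --series "0 0 20 0 0 0; 0 0 40 0 0 0; 0 0 40 0 0 0; 0 0 40 0 0 0; 0 0 40 0 0 0"

```text
time: 9.3
position: [0.478, 0.2346, 0.0999]
tool_rot: [0.671, 0.742, 0.0, 0.0]
ft_force: [-0.8, -0.3, 0.7]
grip_width: 0.0869
grip_force: 0.0
```

```bash
python3 d.py stock 30
```

```text
t 9.3 pos [0.478  0.2346 0.0999] shift [ 0.   0.9 99.9] turn -0.34 grip 0.08692235572977343 0.0 q [ 0.25  0.62  1.79 -0.    0.73  0.15]
```

Emit:
move_arm --series "0 1 20 0 0 -0.2; 0 1 40 0 0 -0.2; 0 1 55 0 0 -0.2; 0 1 61 0 0 -0.2; 0 1 61 0 0 -0.2; 0 1 61 0 0 -0.2"

```text
time: 9.8
position: [0.479, 0.235, 0.0393]
tool_rot: [0.669, 0.743, 0.0, 0.0]
ft_force: [-0.9, 0.3, -0.5]
grip_width: 0.087
grip_force: 0.0
```

Emit:
move_arm --series "0 0 0 0 0 0; 0 0 0 0 0 0; 0 0 0 0 0 0; 0 0 0 0 0 0; 0 0 0 0 0 0; 0 0 0 0 0 0; 0 0 0 0 0 0; 0 0 0 0 0 0" --jaw 0

```text
time: 10.47
position: [0.4783, 0.2349, 0.0386]
tool_rot: [0.669, 0.743, -0.0, -0.0]
ft_force: [0.4, 0.1, -1.0]
grip_width: 0.0418
grip_force: 0.0
```

Emit:
move_arm --series "0 0 0 0 0 0; 0 0 0 0 0 0; 0 0 0 0 0 0; 0 0 -20 0 0 0; 0 0 -50 0 0 0; 0 0 -80 0 0 0; 0 0 -110 0 0 0; 0 0 -110 0 0 0"

```text
time: 11.13
position: [0.4814, 0.2359, 0.1535]
tool_rot: [0.669, 0.743, 0.004, 0.003]
ft_force: [1.1, -0.1, -1.1]
grip_width: 0.0353
grip_force: 20.0
```

```bash
python3 d.py beech -30
```

```text
t 11.13 pos [0.4814 0.2359 0.1535] shift [-48.3 154.3 155. ] turn 0.73 grip 0.035319725931340626 19.999895200598985 q [0.25 0.54 1.75 0.   0.85 0.14]
```

Emit:
move_arm --series "-7 20 0 0 0 0.8; -15 48 0 0 0 0.8; -24 78 0 0 0 0.8; -33 108 0 0 0 0.8; -42 135 0 0 0 0.8; -48 157 0 0 0 0.8; -48 157 20 0 0 0.8; -48 157 20 0 0 0.8"

```text
time: 11.8
position: [0.6382, 0.2024, 0.1244]
tool_rot: [0.675, 0.738, -0.003, -0.002]
ft_force: [-1.8, 0.0, -1.9]
grip_width: 0.0351
grip_force: 20.0
```

Emit:
move_arm --series "0 0 25 0 0 0; 0 0 50 0 0 0; 0 0 50 0 0 0; 0 0 50 0 0 0; 0 0 50 0 0 0"

```text
time: 12.22
position: [0.6392, 0.2038, 0.0792]
tool_rot: [0.674, 0.738, -0.0, -0.0]
ft_force: [1.4, 0.0, -0.1]
grip_width: 0.035
grip_force: 20.0
```

```bash
python3 d.py beech -30
```

```text
t 12.22 pos [0.6392 0.2038 0.0792] shift [ 0.3  2.3 79.2] turn -0.06 grip 0.03501666129948423 19.999955480452627 q [0.14 0.79 1.43 0.   0.93 0.05]
```

Emit:
move_arm --series "0 2 15 0 0 0; 0 2 28 0 0 0; 0 2 36 0 0 0; 0 2 40 0 0 0; 0 2 40 0 0 0; 0 2 40 0 0 0"

```text
time: 12.72
position: [0.6412, 0.2037, 0.0382]
tool_rot: [0.674, 0.738, -0.0, -0.0]
ft_force: [-1.0, -0.0, -1.1]
grip_width: 0.0351
grip_force: 20.0
```

Emit:
move_arm --series "0 0 0 0 0 0; 0 0 0 0 0 0; 0 0 0 0 0 0; 0 0 0 0 0 0; 0 0 0 0 0 0; 0 0 0 0 0 0; 0 0 0 0 0 0; 0 0 -10 0 0 0" --jaw 1

```text
time: 13.38
position: [0.6399, 0.2034, 0.0469]
tool_rot: [0.674, 0.738, -0.002, -0.001]
ft_force: [-0.4, -0.7, -0.2]
grip_width: 0.0801
grip_force: 0.0
```

Emit:
move_arm --series "0 0 -25 0 0 0; 0 0 -60 0 0 0; 0 0 -90 0 0 0; 0 0 -120 0 0 0; 0 0 -120 0 0 0; 0 0 -120 0 0 0; 0 0 -120 0 0 0"

```text
time: 13.97
position: [0.6409, 0.2037, 0.1688]
tool_rot: [0.674, 0.738, -0.0, -0.0]
ft_force: [-1.0, 0.6, -0.2]
grip_width: 0.087
grip_force: 0.0
```

```bash
python3 d.py stock -30
```

```text
t 13.97 pos [0.6409 0.2037 0.1688] shift [ -14.4 -157.6  168.9] turn -0.9 grip 0.08701739881429588 0.0 q [ 0.14  0.68  1.37 -0.    1.1   0.05]
```

Emit:
move_arm --series "-2 -22 0 0 0 -0.8; -5 -55 0 0 0 -0.8; -8 -90 0 0 0 -0.8; -11 -125 0 0 0 -0.8; -14 -150 0 0 0 -0.8; -14 -158 0 0 0 -0.8; -14 -158 20 0 0 -0.8; -14 -158 40 0 0 -0.8"

```text
time: 14.63
position: [0.486, 0.1757, 0.1285]
tool_rot: [0.669, 0.743, 0.001, 0.001]
ft_force: [-0.3, 0.1, -0.2]
grip_width: 0.0872
grip_force: 0.0
```

Emit:
move_arm --series "0 0 10 0 0 0; 0 0 10 0 0 0; 0 0 10 0 0 0; 0 0 10 0 0 0"

```text
time: 14.97
position: [0.4862, 0.1756, 0.1187]
tool_rot: [0.669, 0.743, 0.0, 0.0]
ft_force: [0.8, 0.6, -0.2]
grip_width: 0.087
grip_force: 0.0
```

```bash
python3 d.py stock -30
```

```text
t 14.97 pos [0.4862 0.1756 0.1187] shift [ -0.4  -1.1 118.7] turn -0.11 grip 0.08700127484989054 0.0 q [0.13 0.58 1.81 0.   0.75 0.03]
```

Emit:
move_arm --series "0 0 20 0 0 0; 0 -1 42 0 0 0; 0 -1 58 0 0 0; 0 -1 66 0 0 0; 0 -1 66 0 0 0; 0 -1 66 0 0 0"

```text
time: 15.47
position: [0.485, 0.1755, 0.053]
tool_rot: [0.669, 0.743, 0.0, 0.0]
ft_force: [0.3, -0.7, 0.3]
grip_width: 0.0871
grip_force: 0.0
```

Emit:
move_arm --series "0 0 0 0 0 0; 0 0 0 0 0 0; 0 0 0 0 0 0; 0 0 0 0 0 0; 0 0 0 0 0 0; 0 0 0 0 0 0; 0 0 0 0 0 0; 0 0 0 0 0 0" --jaw 0

```text
time: 16.13
position: [0.4844, 0.1754, 0.0526]
tool_rot: [0.669, 0.743, 0.0, 0.0]
ft_force: [1.2, -0.5, 0.8]
grip_width: 0.0416
grip_force: 0.2
```

Emit:
move_arm --series "0 0 0 0 0 0; 0 0 0 0 0 0; 0 0 0 0 0 0; 0 0 -20 0 0 0; 0 0 -50 0 0 0; 0 0 -80 0 0 0; 0 0 -90 0 0 0; 0 0 -90 0 0 0"

```text
time: 16.8
position: [0.4859, 0.1757, 0.1449]
tool_rot: [0.669, 0.743, 0.002, 0.002]
ft_force: [0.2, 0.4, -2.2]
grip_width: 0.0379
grip_force: 19.9
```

```bash
python3 d.py beech 30
```

```text
t 16.8 pos [0.4859 0.1757 0.1449] shift [ 72.3 157.7 145.8] turn 0.73 grip 0.037872957849443945 19.87916915968526 q [0.13 0.53 1.8  0.   0.8  0.03]
```

Emit:
move_arm --series "8 20 0 0 0 0.8; 20 46 0 0 0 0.8; 34 74 0 0 0 0.8; 48 104 0 0 0 0.8; 61 132 0 0 0 0.8; 70 152 0 0 0 0.8; 72 158 0 0 0 0.8; 72 158 15 0 0 0.8"

```text
time: 17.47
position: [0.6367, 0.2645, 0.1279]
tool_rot: [0.674, 0.739, 0.002, 0.001]
ft_force: [0.3, -0.1, -0.2]
grip_width: 0.0378
grip_force: 19.9
```

Emit:
move_arm --series "0 0 20 0 0 0; 0 0 35 0 0 0; 0 0 35 0 0 0; 0 0 35 0 0 0; 0 0 35 0 0 0"

```text
time: 17.88
position: [0.6337, 0.2632, 0.0923]
tool_rot: [0.674, 0.738, -0.0, -0.0]
ft_force: [0.3, 0.1, -0.8]
grip_width: 0.0382
grip_force: 19.9
```

```bash
python3 d.py beech 30
```

```text
t 17.88 pos [0.6337 0.2632 0.0923] shift [ 0.7  2.5 92.3] turn -0.09 grip 0.03821012442044362 19.879193706437945 q [ 0.23  0.79  1.38 -0.    0.98  0.14]
```

Target TCP z is 0.0525, so 39.5 mm down.

Emit:
move_arm --series "1 2 15 0 0 0; 1 2 28 0 0 0; 1 2 36 0 0 0; 1 2 39.5 0 0 0; 1 2 39.5 0 0 0; 1 2 39.5 0 0 0"

```text
time: 18.38
position: [0.6357, 0.2646, 0.0526]
tool_rot: [0.674, 0.738, -0.0, -0.0]
ft_force: [0.1, -0.3, -1.1]
grip_width: 0.038
grip_force: 19.9
```

Emit:
move_arm --series "0 0 0 0 0 0; 0 0 0 0 0 0; 0 0 0 0 0 0; 0 0 0 0 0 0; 0 0 0 0 0 0; 0 0 0 0 0 0; 0 0 0 0 0 0; 0 0 -10 0 0 0" --jaw 1

```text
time: 19.05
position: [0.6344, 0.2642, 0.0613]
tool_rot: [0.674, 0.738, -0.002, -0.001]
ft_force: [-0.2, -0.6, -0.2]
grip_width: 0.0826
grip_force: 0.0
```

Emit:
move_arm --series "0 0 -25 0 0 0; 0 0 -60 0 0 0; 0 0 -90 0 0 0; 0 0 -110 0 0 0; 0 0 -110 0 0 0; 0 0 -110 0 0 0; 0 0 -110 0 0 0"

```text
time: 19.63
position: [0.6351, 0.2645, 0.1725]
tool_rot: [0.674, 0.738, -0.001, -0.0]
ft_force: [-0.9, 0.5, -1.3]
grip_width: 0.0869
grip_force: 0.0
```

```bash
python3 d.py stock -90
```

```text
t 19.63 pos [0.6351 0.2645 0.1725] shift [-135.5 -156.1  172.8] turn -0.9 grip 0.08685267624183034 0.0 q [0.23 0.69 1.32 0.   1.13 0.14]
```

Emit:
move_arm --series "-18 -20 0 0 0 -0.8; -44 -50 0 0 0 -0.8; -71 -81 0 0 0 -0.8; -98 -112 0 0 0 -0.8; -122 -140 0 0 0 -0.8; -136 -156 0 0 0 -0.8; -136 -156 30 0 0 -0.8; -136 -156 60 0 0 -0.8"

```text
time: 20.3
position: [0.492, 0.1141, 0.1128]
tool_rot: [0.67, 0.742, 0.0, 0.0]
ft_force: [0.6, -0.3, 0.3]
grip_width: 0.0868
grip_force: 0.0
```

Emit:
move_arm --series "0 0 20 0 0 0; 0 0 20 0 0 0; 0 0 20 0 0 0; 0 0 20 0 0 0"

```text
time: 20.63
position: [0.4928, 0.1152, 0.093]
tool_rot: [0.669, 0.743, -0.0, -0.0]
ft_force: [0.3, 1.3, -0.5]
grip_width: 0.0872
grip_force: 0.0
```

```bash
python3 d.py stock -90
```

```text
t 20.63 pos [0.4928 0.1152 0.093 ] shift [ 0.3 -1.1 93. ] turn -0.09 grip 0.0872351708710205 0.0 q [ 0.01  0.62  1.85  0.    0.67 -0.1 ]
```

Emit:
move_arm --series "0 -1 20 0 0 0; 0 -1 38 0 0 0; 0 -1 49 0 0 0; 0 -1 53 0 0 0; 0 -1 53 0 0 0; 0 -1 53 0 0 0"

```text
time: 21.13
position: [0.4923, 0.1151, 0.0406]
tool_rot: [0.669, 0.743, 0.0, 0.0]
ft_force: [0.0, -0.3, 0.1]
grip_width: 0.0875
grip_force: 0.0
```

Emit:
move_arm --series "0 0 0 0 0 0; 0 0 0 0 0 0; 0 0 0 0 0 0; 0 0 0 0 0 0; 0 0 0 0 0 0; 0 0 0 0 0 0; 0 0 0 0 0 0; 0 0 0 0 0 0" --jaw 0

```text
time: 21.8
position: [0.4918, 0.115, 0.04]
tool_rot: [0.669, 0.743, 0.0, 0.0]
ft_force: [1.7, -0.9, 0.7]
grip_width: 0.0417
grip_force: 0.6
```

Emit:
move_arm --series "0 0 0 0 0 0; 0 0 0 0 0 0; 0 0 0 0 0 0; 0 0 -20 0 0 0; 0 0 -50 0 0 0; 0 0 -85 0 0 0; 0 0 -120 0 0 0; 0 0 -120 0 0 0"

```text
time: 22.47
position: [0.4954, 0.1153, 0.1655]
tool_rot: [0.669, 0.743, 0.004, 0.004]
ft_force: [-0.2, 0.0, 0.1]
grip_width: 0.0382
grip_force: 20.0
```

```bash
python3 d.py beech 90
```

```text
t 22.47 pos [0.4954 0.1153 0.1655] shift [193.5 154.1 167.1] turn 0.74 grip 0.038233332697825126 19.99822125180799 q [ 0.01  0.49  1.81  0.    0.84 -0.1 ]
```

Emit:
move_arm --series "22 18 0 0 0 0.8; 52 42 0 0 0 0.8; 84 68 0 0 0 0.8; 116 94 0 0 0 0.8; 148 120 0 0 0 0.8; 176 143 0 0 0 0.8; 193 157 0 0 0 0.8; 193 157 0 0 0 0.8"

```text
time: 23.13
position: [0.6298, 0.3277, 0.1587]
tool_rot: [0.673, 0.739, 0.002, 0.0]
ft_force: [0.8, 0.5, -1.0]
grip_width: 0.0385
grip_force: 20.0
```

Emit:
move_arm --series "0 0 10 0 0 0; 0 0 20 0 0 0; 0 0 20 0 0 0; 0 0 20 0 0 0; 0 0 20 0 0 0"

```text
time: 23.55
position: [0.6274, 0.3222, 0.1396]
tool_rot: [0.675, 0.738, -0.001, -0.0]
ft_force: [0.3, 0.2, -0.2]
grip_width: 0.0381
grip_force: 20.0
```

```bash
python3 d.py beech 90;python3 - <<'E'
from h import *
c=robot.camera("side"); save(c,"s4.png")
E
```

```text
t 23.55 pos [0.6274 0.3222 0.1396] shift [  1.5   3.4 139.6] turn -0.15 grip 0.03813471980736585 19.998083023092477 q [ 0.32  0.75  1.3  -0.    1.1   0.23]
```

View pics/s4.png

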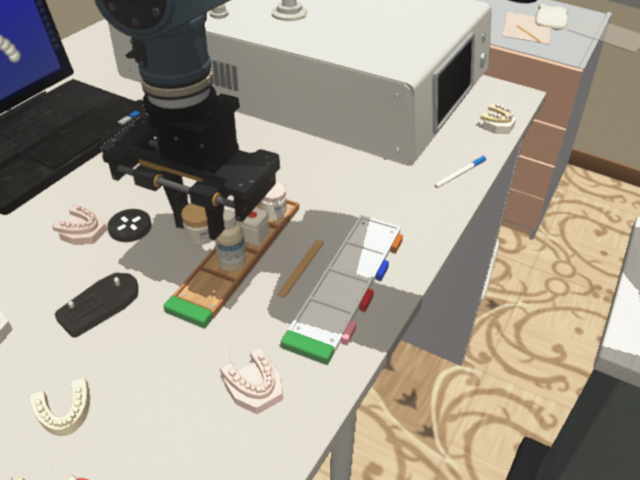

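Pink, square and bottle all stand upright in the beech rack, with the bottle at (230,250). The ochre jar is held at (195,222), above its place. I'll lower it, set 1–2 mm away from the bottle.

Emit:
move_arm --series "3 3 20 0 0 0; 3 3 45 0 0 0; 3 3 65 0 0 0; 3 3 80 0 0 0; 3 3 92 0 0 0; 3 3 99 0 0 0; 3 3 99 0 0 0; 3 3 99 0 0 0"

```text
time: 24.27
position: [0.6313, 0.3267, 0.0416]
tool_rot: [0.674, 0.738, 0.001, 0.0]
ft_force: [0.6, -0.6, -0.6]
grip_width: 0.0379
grip_force: 20.0
```

Emit:
move_arm --series "0 0 0 0 0 0; 0 0 0 0 0 0; 0 0 0 0 0 0; 0 0 0 0 0 0; 0 0 0 0 0 0; 0 0 0 0 0 0; 0 0 0 0 0 0; 0 0 -10 0 0 0" --jaw 1

```text
time: 24.93
position: [0.629, 0.326, 0.0492]
tool_rot: [0.674, 0.738, -0.002, -0.001]
ft_force: [0.4, -0.1, 0.5]
grip_width: 0.0824
grip_force: 0.0
```

Emit:
move_arm --series "0 0 -25 0 0 0; 0 0 -60 0 0 0; 0 0 -95 0 0 0; 0 0 -130 0 0 0; 0 -35 -150 0 0 0; 0 -70 -150 0 0 0; 0 -110 -150 0 0 0; 0 -150 -150 0 0 0"

```text
time: 25.6
position: [0.4801, 0.3128, 0.2026]
tool_rot: [0.675, 0.738, 0.001, 0.001]
ft_force: [0.5, 1.0, 0.6]
grip_width: 0.087
grip_force: 0.0
```

Run:
```python
from h import *
import json
p=json.load(open("p.json"))["beech"]; cs,sn=np.cos(p[2]),np.sin(p[2])
c=robot.camera("side"); save(c,"s5.png")
t=robot.camera("top")
for cam in(c,t):
  for n in"pink_jar square_jar bottle ochre_jar".split():
    for r in robot.tip_of(cam,n)[:1]:
        d=np.array(r["xyz"][:2])-p[:2]; print(n,round(r["p"],2),(1e3*np.array([cs*d[0]+sn*d[1],-sn*d[0]+cs*d[1],r["xyz"][2]])).round(1))
print(robot.get_obs()["time"])
```

```text
pink_jar 0.62 [ -5.1 -93.5   7.8]
square_jar 0.61 [ -1.3 -33.8   6.2]
bottle 0.55 [ 1.9 27.9  3.7]
ochre_jar 0.85 [ 0.5 90.9  9.5]
pink_jar 0.8 [  0.4 -92.3   6.4]
square_jar 0.61 [ -1.1 -35.1   9.7]
bottle 0.71 [ 5.3 29.1  9.6]
ochre_jar 0.65 [-0.2 95.   5.5]
26.1
```

View pics/s5.png

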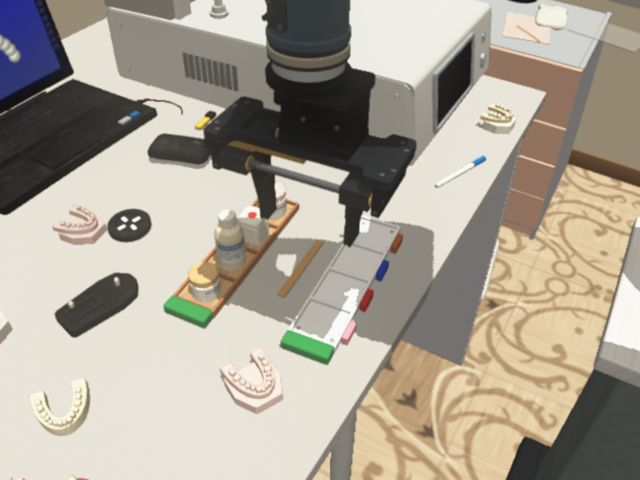

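All four stand upright in their beech places: ochre (205,281), bottle (230,240), square (252,227) and pink (277,200). The arm is clear of everything.

```bash
python3 -c "
from rig import robot
print(robot.hand_in())"
```

```text
the job is handed in; nothing more can be done
None
```

I moved all four containers to the beech rack in reverse order (ochre, bottle, square, pink from the green end), upright in the last picture and within about 5 mm of their place centres by the camera networks; I handed the job in at about 26 s, and no verdict came back.

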